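# Walk the fender bar into its bay and lock it for travel

## Task

Get the tea trolley ready to move: draw the red lock grip fully back to its stop, then walk the solid oak bar end over end into the stow bay in two turns, each time raising its trailing (right-hand) end, standing it upright on its other end and laying it gently down on the far side, never lifting the whole bar clear of the top and never letting it fall. It should end centred in the bay and lined up with it, maroon end to the left as at the start; then push the lock grip fully home across the bar, let go, and leave both glass mugs standing where they are.

Things in the scene. Friction and masses are not known exactly. Their poses are not given: they have to be found in the camera images.
- bar: oak bar, loose, 0.26 to 0.44 kg, 160 mm long (own y), 32 mm thick (own x), 46 mm high (own z); its +y end is banded maroon. Origin at its centre. Starts lying on the top, right of the bay, maroon end towards the bay, centre 385 to 440 mm from the bay's centre along the bay's -y, up to 20 mm off the bay's axis and 0.13 rad off its direction.
- bar_maroon (a point): centre of the bar's maroon end face, 80 mm from the bar's centre (+y). Each turn tips the bar over the lower edge of its leading end until it stands on that 32 x 46 mm end, then over the next edge until it lies beyond, upside down, ends swapped, 206 mm (length plus height) further on.
- bar_pale (a point): centre of the bar's plain end face, 80 mm from the bar's centre (-y). Pinched lightly (about 6 N) across its 32 mm thickness, about 20 mm from an end and 23 mm up, the bar turns in the fingers while that end is carried in an arc over the other end; from upright, grip firmer (18 N) and lean the gripper over with the bar (about 45 degrees) to start it tipping. A raised bar drags on its resting end.
- bay: stow bay, fixed: black rubber patch 56 x 180 mm, long along its y axis (within 0.12 rad of world y; +y is left, away from the bar). Origin on the top (z 0) at its centre. In its frame: kerb 12 mm high, inner face x -30, y -25 to 25 mm; end stop 14 mm high, inner face y +100 mm; grey lock housing x +32 to +112, y -28 to +28 mm, 61 mm high.
- bay_centre (a point): point 23 mm above the bay's origin: where the centre of the stowed bar belongs, bar lying on the trolley top along the bay's y axis
- lock (a joint): travel of the lock along the bay's -x: 0 = fully drawn back (steel tongue clear of the bay, tip at bay x +34 mm), 0.060 m = fully home (tip at x -26 mm, across the bar). Tongue 36 mm wide, 50 to 58 mm above the top, so it clears the lying bar by 4 mm. Starts at 0.035 to 0.056. About 1.5 N moves it; it stays where left.
- lock_grip (a point): point to grip in the red plastic grip that stands on the lock's tongue: the grip is 18 mm along bay x (the sliding direction), 24 mm along bay y, and spans 58 to 90 mm above the top; this point is 78 mm up, on its centre, at bay x +90 mm minus the lock's travel, bay y 0.
- mug_a: glass mug, 76 mm across, 90 mm high, handle at +y; origin under its centre. Stands 150 to 190 mm beyond (+x of) the bar's path. Leave alone.
- mug_b: second glass mug, same size, right of the bar and beyond it. Leave alone.
Not all that is in view belongs to the job. Of the things like the bar, leave any that is blue or turquoise; of the rest the larger one is meant.

How it is judged:
On the way, in this order (a step that is already met when the one before it is completed fails the run):
1. the lock is drawn fully back (value of joint lock below 0.005 m), for 0.1 s.
2. the bar stands upright on its maroon end (height (world z) of bar_pale above 0.148 m and height (world z) of bar_maroon below 0.04 m), for 0.05 s.
3. the bar lies flat again, turned over, plain end towards the bay (height (world z) of each of bar_maroon, bar_pale below 0.036 m and y of bay_centre in the frame of bar below -0.12 m), for 0.1 s.
4. the bar stands upright on its plain end (height (world z) of bar_maroon above 0.148 m and height (world z) of bar_pale below 0.04 m), for 0.05 s.
5. the bar lies in the bay, maroon end to the left, let go, the lock still back (height (world z) of each of bar_maroon, bar_pale below 0.036 m and x of bar in the frame of bay between -0.014 and 0.014 m and y of bar in the frame of bay between -0.018 and 0.018 m and angle between the y axis of bar and the y axis of bay, either way round below 0.14 rad and y of bar_maroon in the frame of bay above 0.05 m and contact force between the fingers and bar below 0.2 N and value of joint lock below 0.015 m), for 0.1 s.
6. the lock is fully home (value of joint lock above 0.055 m), for 0.1 s.
At the end, for the whole second after the job is handed in: The bar lies flat and at rest in the bay, its centre within 14 mm across and 18 mm along of the bay's centre and within 0.14 rad of its direction, maroon end to the left; the lock is within 5 mm of fully home (height (world z) of each of bar_maroon, bar_pale below 0.036 m and x of bar in the frame of bay between -0.014 and 0.014 m and y of bar in the frame of bay between -0.018 and 0.018 m and angle between the y axis of bar and the y axis of bay, either way round below 0.14 rad and y of bar_maroon in the frame of bay above 0.05 m and value of joint lock above 0.055 m and linear speed of bar below 0.02 m/s); the robot touches nothing.
It fails at once if the whole bar is lifted clear of the trolley top (both end-face centres over 45 mm high) (height (world z) of each of bar_maroon, bar_pale above 0.045 m).
It fails at once if the bar falls or is flung (centre faster than 0.6 m/s) (linear speed of bar above 0.6 m/s).
It fails at once if a glass mug is pushed more than 30 mm or tipped (distance of any of mug_a, mug_b from where it was at the start of the episode above 0.03 m or angle between any of mug_a, mug_b's own z axis and vertical above 0.35 rad).
It also fails if it takes over 72 s, if anything falls off the work surface, if the arm or the gripper's body presses on something with over 40 N, if the wrist force passes 120 N, or if a joint passes its speed limit or range.

## Robot

A 7-joint arm with a two-finger parallel gripper is mounted at the origin on the work surface. World frame = base frame: x ahead of the robot, y to its left, z up, the work surface at z = 0. Lengths are in m, angles in rad, forces in N, time in s.
With the tool pointing down it reaches from about 0.4 to 0.875 m from the base axis. Payload 6.5 kg.
Tool frame: the origin (TCP) lies at the very end of the fingers, on their centre line; the grasp point (between the pads) lies 19 mm behind it; x points along the fingers, z is the direction in which the jaws open and shut, and the axes are right-handed (so a half turn about x gives the same grasp; the last joint's range is limited). The gripper opens to 88 mm and grips with 3 to 60 N. Pads are 18 mm wide; open, the fingers measure 123 mm over their backs; the gripper's body (75 mm by 187 mm) begins 45 mm behind the grasp point.
Start: joints at [1.21, 0.536, -0.004, 1.538, 0.003, 1.067, -0.071], TCP at [0.189, -0.622, 0.239] pointing down, gripper open.
Joint ranges: [-2.7, 2.7], [-0.37, 2.16], [-1.27, 1.26], [0.24, 2.4], [-1.31, 4.45], [0.19, 1.91], [-2.76, 2.76]. Speed limits (rad/s): [2.39, 2.39, 3.14, 3.14, 3.14, 3.14, 3.14].

## Interface

Orientations are given as a rotation vector (axis times angle).
In Python, from rig import env, hand, monitor, snapshot, get_calibration gives the robot as it stands. The module is installed in compiled form; this text tells all that it offers. Calls block until the motion is done:
- env.reach(position, orientation): joint-space move of the TCP to a pose.
- env.move_straight(position, speed=0.15, ori=None): straight line of the TCP; ori=None keeps the orientation; speed is the mean speed in m/s.
- env.move_j(angles): joint-space move.
- hand.command_gripper(opening, grip_force=None): opening from 0.0 (shut) to 1.0 (fully open); grip_force is the grip in N (None keeps the last); returns when the fingers have stopped.
- env.pause(seconds).
- env.ik(position, orientation): joint angles nearest the present ones, or None.
- monitor.get_state(): the state.
- snapshot(name): name is "scene" or "top" or "wrist"; returns the picture (400x640x3 uint8, red, green, blue); there is no depth.
- get_calibration(name): a dict with "fovy" (degrees; the focal length in pixels is half the picture's height over the tangent of half this angle, whatever the lens; pixels are square), "cx", "cy" (the principal point, pixels), "dist_coeffs" ([k1, k2, p1, p2, k3] as OpenCV has them; the pictures are not rectified), "cam_to_world" (4x4, takes a point from camera to world coordinates). Camera axes: x right, y up, looking along -z (the intrinsics and any distortion apply to the point x, -y, -z); pixel columns grow to the right and rows downward; lengths in m; the calibration is good to about 2 mm. A picture is of the moment at which its call begins: read the wrist's pose just before it. get_calibration takes no time and is no camera call; for the wrist camera it gives the pose at the moment of the call.
A pose or a line that the arm cannot do raises env.Unreachable and nothing moves.
- env.hand_in(): hands the job in, once; it reports no verdict.
The state is a dict: "t": time; "joint_positions": joint angles; "joint_velocities": joint speeds; "joint_efforts": joint torques, N m; "ee_pos": TCP position; "orientation": TCP orientation; "wrist_force": force on the tool from outside, world axes, zero at the start; "moment": the same for the moment, N m; "grip_width": opening from 0.0 (shut) to 1.0 (fully open).
Only numpy, scipy, OpenCV 4.12 (cv2) and the standard library are available. Lean on these libraries where they do the work, as an engineer would, in place of code of your own. Each camera call takes 0.05 s, during which the arm holds its last target.

## Working session

There is one attempt and no reset: what is moved stays moved. The work goes in short steps, each a Python script; the robot and the scene stay as the last script left them, time stands still between calls to the robot, and variables do not carry over. Pictures are saved under pics/ and viewed, and the job is handed in when it is done.

```bash
mkdir -p pics; ls
python3 - <<'E'
from rig import env, hand, monitor, snapshot, get_calibration
import cv2, numpy as np
np.set_printoptions(precision=4,suppress=True)
s=monitor.get_state()
for k,v in s.items(): print(k,v)
for n in ["scene","top","wrist"]:
    c=get_calibration(n); print(n,c)
    cv2.imwrite(f"pics/{n}0.png",snapshot(n)[:,:,::-1])
E
```

```text
pics
t 0.0
joint_positions [ 1.2098  0.5372 -0.0044  1.5389  0.0026  1.0673 -0.0712]
joint_velocities [ 0.001   0.0002  0.0003 -0.0001 -0.001   0.0005 -0.0003]
joint_efforts [  0.0013 -57.0973   0.9913 -25.1593  -0.0562   0.0181   0.0002]
ee_pos [ 0.1887 -0.6214  0.2378]
orientation [ 0.9903  1.3359 -0.9887]
wrist_force [-0.2764 -0.0172  1.0445]
moment [ 0.0359  0.0157 -0.0114]
grip_width 0.9978268142882442
scene {'fovy': 54.12562194257773, 'cx': 327.15374780731383, 'cy': 198.37043310286376, 'dist_coeffs': array([-0.0294,  0.    ,  0.    ,  0.    ,  0.    ]), 'cam_to_world': array([[-0.0193, -0.6174,  0.7864,  1.2926],
       [ 0.9998, -0.0042,  0.0213, -0.0993],
       [-0.0099,  0.7866,  0.6174,  0.6224],
       [ 0.    ,  0.    ,  0.    ,  1.    ]])}
top {'fovy': 44.988088299152366, 'cx': 322.39162269974986, 'cy': 201.55677913081146, 'dist_coeffs': array([0.0472, 0.    , 0.    , 0.    , 0.    ]), 'cam_to_world': array([[-0.0039,  0.9941, -0.1082,  0.4841],
       [-0.9997, -0.0063, -0.0217, -0.117 ],
       [-0.0222,  0.1081,  0.9939,  1.1453],
       [ 0.    ,  0.    ,  0.    ,  1.    ]])}
wrist {'fovy': 71.22163450139035, 'cx': 319.18400183289475, 'cy': 197.3437010809307, 'dist_coeffs': array([-0.0186,  0.    ,  0.    ,  0.    ,  0.    ]), 'cam_to_world': array([[ 0.2919,  0.9248,  0.244 ,  0.2508],
       [-0.9565,  0.2826,  0.0729, -0.6016],
       [-0.0015, -0.2546,  0.967 ,  0.3838],
       [ 0.    ,  0.    ,  0.    ,  1.    ]])}
```

View pics/scene0.png

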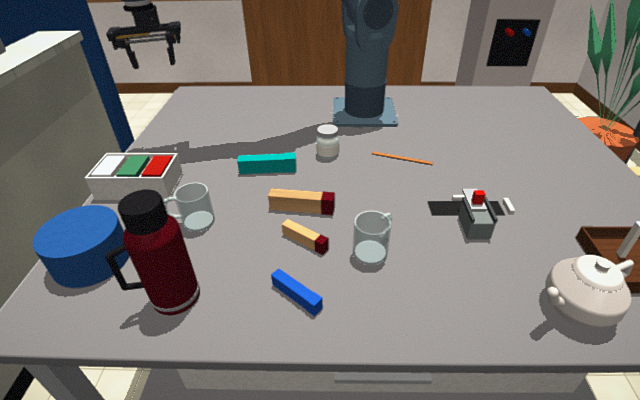

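View pics/top0.png

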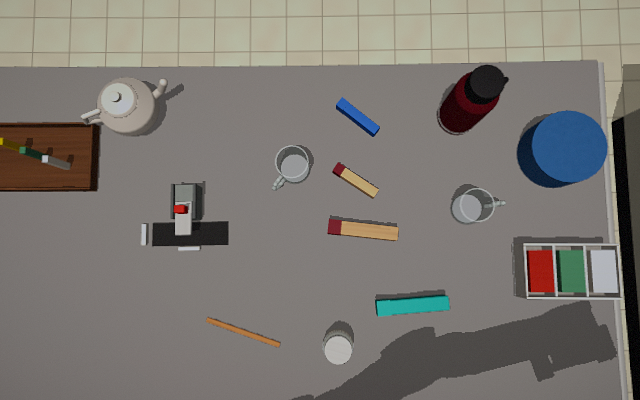

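View pics/wrist0.png

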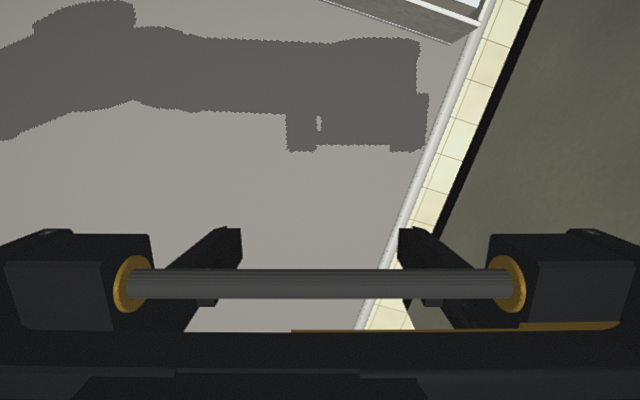

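The top view shows the target bar at about (363,230), maroon end left. The bay is at (190,234) with the red grip at (181,209). The mugs are at (292,165) and (470,207). The smaller oak bar and the blue and turquoise bars are distractors.

```bash
cat > h.py <<'E'
from rig import env, hand, monitor, snapshot, get_calibration
import cv2, numpy as np
from scipy.spatial.transform import Rotation as R
np.set_printoptions(precision=4,suppress=True)
def KD(c):
    f=200/np.tan(np.radians(c['fovy'])/2)
    return np.array([[f,0,c['cx']],[0,f,c['cy']],[0,0,1]]),np.array(c['dist_coeffs'])
def rays(c,px):
    K,D=KD(c); u=cv2.undistortPoints(np.array(px,float).reshape(-1,1,2),K,D).reshape(-1,2)
    d=np.c_[u[:,0],-u[:,1],-np.ones(len(u))]@c['cam_to_world'][:3,:3].T
    return c['cam_to_world'][:3,3],d
def plane(c,px,z):
    o,d=rays(c,px); return o+d*((z-o[2])/d[:,2])[:,None]
def proj(c,P):
    K,D=KD(c); T=np.linalg.inv(c['cam_to_world']); p=np.atleast_2d(P)@T[:3,:3].T+T[:3,3]
    p=p*[1,-1,-1]
    return cv2.projectPoints(p.reshape(-1,1,3),np.zeros(3),np.zeros(3),K,D)[0].reshape(-1,2)
def comps(m,amin=30):
    n,l,s,ce=cv2.connectedComponentsWithStats(m.astype(np.uint8))
    return [(s[i],ce[i],l==i) for i in range(1,n) if s[i][4]>=amin]
E
python3 - <<'E'
import cv2
from h import *
for n in ["top","scene"]:
    im=cv2.imread(f"pics/{n}0.png"); h=cv2.cvtColor(im,cv2.COLOR_BGR2HSV)
    H,S,V=cv2.split(h)
    ms={'oak':(H>10)&(H<25)&(S>60)&(V>110),'maroon':((H<8)|(H>172))&(S>150)&(V<150)&(V>40),'red':((H<8)|(H>172))&(S>170)&(V>=150),'black':(V<50)}
    for k,m in ms.items():
        for s,ce,_ in comps(m): print(n,k,s,ce)
im=cv2.imread("pics/top0.png")
a=cv2.resize(im[170:260,135:240],None,fx=6,fy=6,interpolation=cv2.INTER_CUBIC); cv2.imwrite("pics/bay.png",a)
a=cv2.resize(im[205:255,315:410],None,fx=8,fy=8,interpolation=cv2.INTER_CUBIC); cv2.imwrite("pics/bar.png",a)
E
```

```text
top oak [340 168  39  29 393] [359.3486 182.2112]
top oak [341 221  58  20 791] [369.378 230.268]
top oak [206 317  74  31 426] [242.1338 331.7887]
top maroon [455  73  45  42 608] [471.1299 100.0099]
top maroon [333 163  13  13  89] [338.573  168.7191]
top maroon [178 205  10   9  40] [184.075 210.05 ]
top maroon [328 219  14  16 180] [334.1833 226.5611]
top maroon [527 251   4  41  93] [528.7527 272.086 ]
top red [174 205  10   8  73] [178.4521 208.2603]
top red [529 251  25  41 922] [541.1649 271.1215]
top black [ 464   65   44   40 1262] [483.9168  84.3154]
top black [440  83  52  49 981] [457.0948 114.4679]
top black [ 612  117   28  283 3341] [626.9225 252.1359]
top black [518 121  23  43 348] [525.9943 142.9713]
top black [  0 124  91   3 230] [ 48.2304 125.187 ]
top black [  0 124 100  68 550] [ 85.9182 163.5327]
top black [ 24 147  27  13 143] [ 34.1818 153.1538]
top black [173 184   2  22  30] [173.7    195.6667]
top black [192 184  10  36 211] [198.2654 202.91  ]
top black [ 152  222   76   24 1510] [191.0748 234.243 ]
top black [556 251   6  41 116] [558.0862 270.9914]
sc
[... 1280 characters left out ...]
cene black [136 158  13  18  34] [141.7059 167.6176]
scene black [ 118  190   50   45 1717] [142.7717 212.1404]
scene black [322 201  12  13  65] [327.9692 205.5538]
scene black [429 200  45  23 415] [447.7566 208.1639]
scene black [484 200  13  23  42] [489.9286 211.9762]
scene black [490 202  14  13  87] [496.5747 207.7011]
scene black [576 228  25  28 278] [586.3957 243.1259]
scene black [586 228  44   9 290] [606.7483 231.9379]
scene black [ 105  231   92   77 2905] [160.4806 271.5824]
scene black [315 240  13  14 100] [321.58 247.25]
scene black [627 283  13  10 103] [633.9806 287.0874]
scene black [157 292  42  23 100] [180.81 307.79]
scene black [  3 367  31  33 483] [ 19.354 385.354]
```

View pics/bay.png

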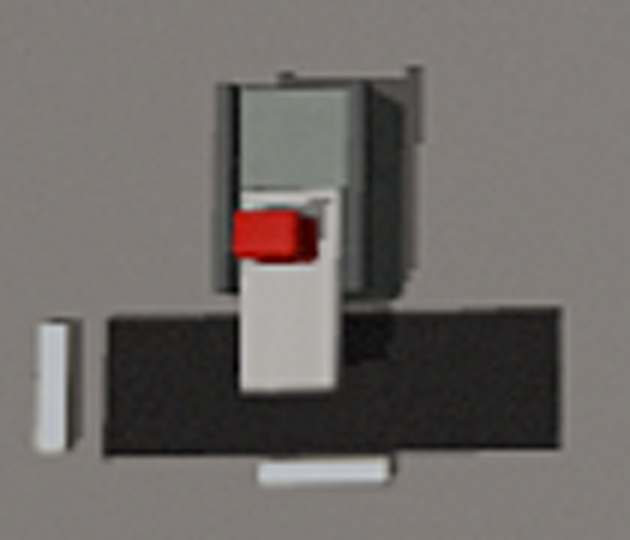

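View pics/bar.png

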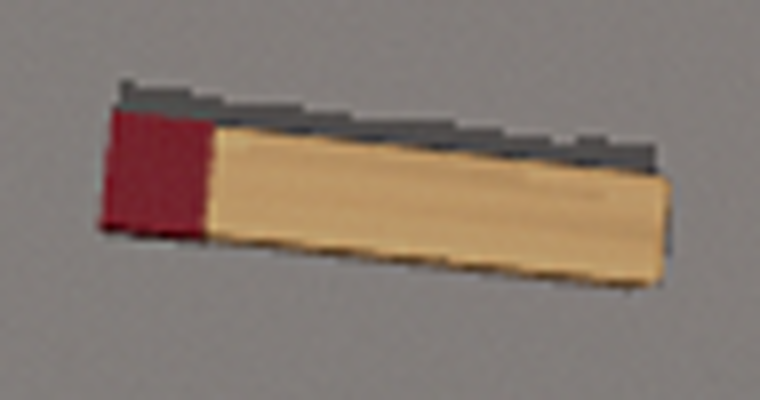

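Run:
```python
from h import *
c=get_calibration("top")
def up(p,f,o): return (np.array(p,float)+.5)/f-.5+np.array(o)
b=plane(c,up([(108,318),(560,308),(560,450),(104,456)],6,(135,170)),0)
print("bay corners",b[:,:2], b.mean(0)); 
print("len",np.linalg.norm(b[0]-b[1]),np.linalg.norm(b[3]-b[2]),np.linalg.norm(b[0]-b[3]),np.linalg.norm(b[1]-b[2]))
v=(b[0]+b[3]-b[1]-b[2])[:2];print("bay ang of y axis rel world y",np.arctan2(-v[0],v[1]))
q=plane(c,up([(112,112),(668,176),(658,285),(100,230)],8,(315,205)),.046)
print("bar",q[:,:2],q.mean(0),np.linalg.norm(q[0]-q[1]),np.linalg.norm(q[3]-q[2]),np.linalg.norm(q[0]-q[3]),np.linalg.norm(q[1]-q[2]))
v=(q[0]+q[3]-q[1]-q[2])[:2];print("bar ang",np.arctan2(-v[0],v[1]))
e=plane(c,up([(40,322),(68,322),(66,450),(36,450)],6,(135,170)),.014);print("stop",e[:,:2])
g=plane(c,up([(232,210),(290,210),(300,258),(236,258)],6,(135,170)),.09);print("grip",g[:,:2],g.mean(0))
g=plane(c,up([(240,390),(338,388)],6,(135,170)),.058);print("tip",g)
im=cv2.imread("pics/scene0.png")
cv2.imwrite("pics/s1.png",cv2.resize(im[165:250,415:525],None,fx=6,fy=6,interpolation=cv2.INTER_CUBIC))
cv2.imwrite("pics/s2.png",cv2.resize(im[180:225,260:345],None,fx=8,fy=8,interpolation=cv2.INTER_CUBIC))
print(R.from_rotvec(monitor.get_state()['orientation']).as_matrix())
```

```text
bay corners [[0.561  0.3123]
 [0.5638 0.1332]
 [0.5077 0.1321]
 [0.5065 0.3119]] [0.5347 0.2224 0.    ]
len 0.1791302688683962 0.17974016923150257 0.05447930454782562 0.05613378891954787
bay ang of y axis rel world y 0.011079599568985979
bar [[ 0.5646 -0.107 ]
 [ 0.5456 -0.2644]
 [ 0.5149 -0.2609]
 [ 0.5311 -0.1034]] [ 0.539  -0.1839  0.046 ] 0.15853463391128914 0.1583338998035426 0.03375886379542275 0.03096258208451517
bar ang -0.11130236115335604
stop [[0.5587 0.3335]
 [0.5586 0.3226]
 [0.5087 0.3215]
 [0.5087 0.3331]]
grip [[0.5943 0.2345]
 [0.5942 0.2133]
 [0.5765 0.2091]
 [0.5766 0.2326]] [0.5854 0.2224 0.09  ]
tip [[0.5297 0.2401 0.058 ]
 [0.5302 0.2034 0.058 ]]
[[-0.0005  0.9568  0.2906]
 [ 0.0012  0.2906 -0.9568]
 [-1.     -0.0001 -0.0013]]
```

View pics/s1.png

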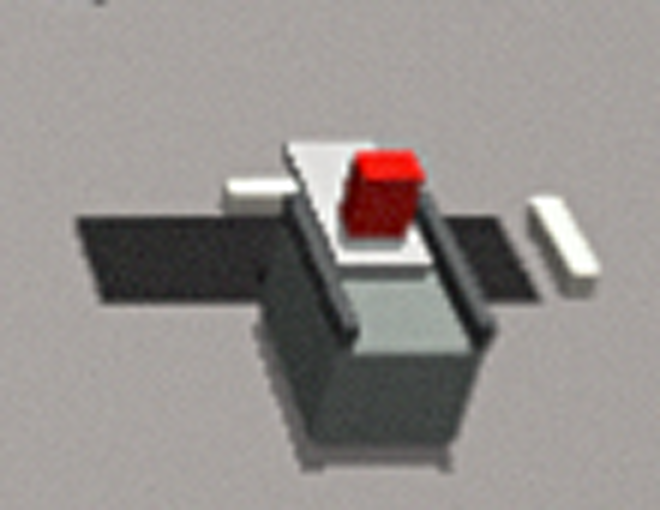

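View pics/s2.png

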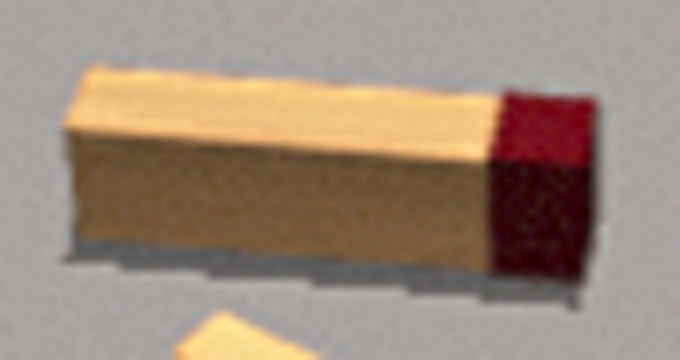

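```bash
cat >> h.py <<'E'
BAY=np.array([0.535,0.2225]); PSI=0.011
SGN=1
def pose(s,z,lean=0,psi=PSI,cx=0,sgn=None,org=None):
    """grasp point at bay-frame y=s, x=cx, height z; lean: body toward +d"""
    sg=SGN if sgn is None else sgn
    d=np.array([-np.sin(psi),np.cos(psi),0]); b=np.array([np.cos(psi),np.sin(psi),0])
    if org is None:
        D=np.array([-np.sin(PSI),np.cos(PSI)]);B=np.array([np.cos(PSI),np.sin(PSI)])
        G=np.r_[BAY+D*s+B*cx,z]
    else: G=np.r_[org,z]
    x=-(np.sin(lean)*d+np.cos(lean)*np.array([0,0,1])); zt=sg*b; y=np.cross(zt,x)
    return G+.019*x, R.from_matrix(np.c_[x,y,zt]).as_rotvec()
E
python3 - <<'E'
from h import *
c=get_calibration("top")
print("mugs",plane(c,[(292,165),(467,208)],.0),plane(c,[(292,165)],.09))
for sg in (1,-1):
  print("sgn",sg)
  for nm,a in {'lock':dict(s=0,z=.082,cx=.05),'lockback':dict(s=0,z=.082,cx=.09),'lockup':dict(s=0,z=.16,cx=.09),'g1':dict(s=-.466,z=.023),'g1up':dict(s=-.466,z=.1),'up1':dict(s=-.303,z=.14),'lean1':dict(s=-.2,z=.11,lean=.785),'lay1':dict(s=-.14,z=.023,lean=.785),'g2':dict(s=-.266,z=.023),'up2':dict(s=-.1,z=.14),'lean2':dict(s=.0,z=.11,lean=.785),'lay2':dict(s=.06,z=.023,lean=.785),'g1h':dict(s=-.266,z=.15)}.items():
    print(nm,env.ik(*pose(sgn=sg,**a)))
E
```

```text
mugs [[ 0.6977 -0.0192  0.    ]
 [ 0.5913 -0.4329  0.    ]] [[ 0.681  -0.0269  0.09  ]]
sgn 1
lock [ 0.0216  0.8303 -0.6718  1.678   0.6464  0.8677 -0.9137]
lockback [-0.0006  0.8678 -0.6333  1.5712  0.6098  0.9082 -0.8387]
lockup [ 0.116   0.8303 -0.8414  1.5352  0.6721  1.0842 -0.8757]
g1 [ 0.5862  0.8001 -0.3268  1.789   0.4078  0.6196  0.0272]
g1up [ 0.6259  0.6811 -0.3816  1.7786  0.3514  0.7494  0.0725]
up1 [ 0.4542  0.5752 -0.5075  1.8847  0.3856  0.7794 -0.2525]
lean1 [-0.3004  0.7912 -0.2708  1.8075  0.909   1.2529 -1.1395]
lay1 [-0.4804  0.9585 -0.147   1.7162  0.8342  1.1678 -1.2034]
g2 [ 0.3331  0.7665 -0.4384  1.9232  0.57    0.5771 -0.4745]
up2 [ 0.2422  0.6489 -0.7364  1.8611  0.5686  0.8539 -0.7698]
lean2 [-0.3367  1.0171 -0.6826  1.4892  0.9752  1.6646 -1.3172]
lay2 [-0.4453  1.1905 -0.6522  1.3406  1.0045  1.6498 -1.3646]
g1h [ 0.4028  0.5563 -0.5271  1.8908  0.3813  0.7949 -0.3189]
sgn -1
lock [ 0.2452  1.0336 -1.0831  1.6648  1.0147  1.1053  2.0049]
lockback [ 0.2302  1.0768 -1.0835  1.5565  1.018   1.1533  2.0714]
lockup [ 0.2282  0.9475 -1.0803  1.5283  0.8739  1.2054  2.1475]
g1 [ 0.1498  0.7948  0.2714  1.8169 -0.3577  0.5781 -2.4849]
g1up [ 0.1446  0.6643  0.278   1.8095 -0.2644  0.7041 -2.5614]
up1 [-0.6795  0.8294  1.0876  1.9489 -0.9163  0.967  -2.2628]
lean1 [ 0.2192  1.118  -1.0811  1.7766  1.3454  1.8085  1.7932]
lay1 [ 0.1109  1.324  -1.0844  1.6794  1.4451  1.8529  1.691 ]
g2 [-0.7372  1.1204  1.0778  1.9838 -1.2912  0.9704 -2.0863]
up2 [ 0.4507  0.8161 -1.0783  1.8504  0.8504  1.0238  2.1621]
lean2 [-0.2242  1.1115 -0.9019  1.4815  1.1145  1.8019  1.7573]
lay2 [-0.3272  1.2945 -0.9035  1.3317  1.1926  1.8083  1.7103]
g1h [-0.7544  0.7986  1.0888  1.9558 -0.8827  0.9645 -2.3516]
```

Run:
```python
from h import *
def st(n):
    s=monitor.get_state(); print(n,round(s['t'],2),s['ee_pos'],s['wrist_force'],round(s['grip_width'],3)); return s
hand.command_gripper(.55,20)
env.reach(*pose(0,.20,cx=.0505)); st('above')
p,o=pose(0,.082,cx=.0505); env.move_straight(p,.2,o); st('down')
cv2.imwrite("pics/lk.png",snapshot("scene")[:,:,::-1])
hand.command_gripper(0,20); st('grip')
p,o=pose(0,.082,cx=.085); env.move_straight(p,.06,o); st('back')
for x in (.0875,.089,.0905,.092):
    p,o=pose(0,.082,cx=x); env.move_straight(p,.03,o); s=st(x)
    if s['wrist_force'][0]<-12: break
```

```text
above 4.14 [0.5859 0.2221 0.1809] [-0.9521 -0.0117 -0.4181] 0.547
down 4.88 [0.5861 0.2237 0.0641] [0.5619 0.0151 0.8005] 0.549
grip 5.5 [0.586  0.2231 0.0634] [ 1.579  -0.4089  2.5008] 0.2
back 6.22 [0.6207 0.2235 0.0634] [ 2.7398 -0.664   4.3677] 0.202
0.0875 6.47 [0.6226 0.2235 0.0634] [ 0.455  -0.8683  5.8372] 0.203
0.089 6.72 [0.6239 0.2236 0.0634] [-0.9075 -2.2414  5.572 ] 0.199
0.0905 6.97 [0.6253 0.2236 0.0634] [-1.0751 -1.483   6.6721] 0.202
0.092 7.22 [0.6268 0.2236 0.0634] [-1.9867 -1.1438  5.8085] 0.2
```

View pics/lk.png

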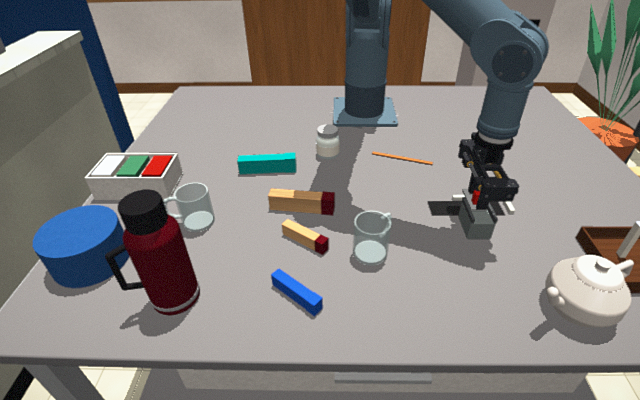

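The gripper stands over the red grip at about (477,195), with the jaws around it. I'm drawing it on until the force rises at the stop.

Run:
```python
from h import *
for x in np.arange(.0935,.101,.0015):
    p,o=pose(0,.082,cx=x); env.move_straight(p,.03,o); s=monitor.get_state(); print(round(x,4),round(s['t'],2),s['ee_pos'],s['wrist_force'],round(s['grip_width'],3))
    if s['wrist_force'][0]<-12: break
cv2.imwrite("pics/lk2.png",snapshot("top")[150:270,120:260,::-1].repeat(5,0).repeat(5,1))
```

```text
0.0935 7.47 [0.6269 0.2237 0.0633] [-5.2129 -3.111   9.15  ] 0.203
0.095 7.72 [0.6269 0.2236 0.0633] [-9.6191 -3.9502 12.0294] 0.204
0.0965 7.97 [0.6269 0.2237 0.0632] [-12.9174  -5.0141  15.7734] 0.204
```

View pics/lk2.png

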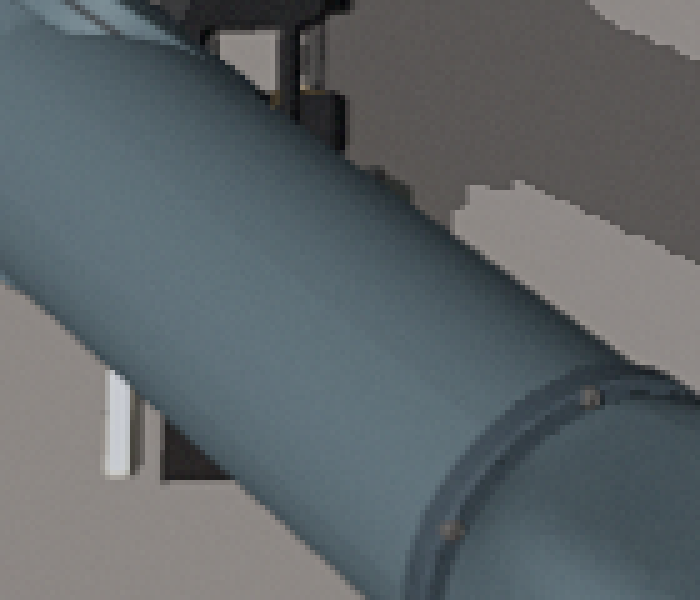

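```bash
sed -i 's/^BAY=.*/BAY=np.array([0.5365,0.2225]); PSI=0.011/' h.py
cat >> h.py <<'E'
def st(n):
    s=monitor.get_state(); print(n,round(s['t'],2),s['ee_pos'],s['wrist_force'],round(s['grip_width'],3),flush=True); return s
def big(name,fn,x0,x1,y0,y1,f):
    im=snapshot(name)[:,:,::-1]; cv2.imwrite("pics/raw_"+fn+".png",im)
    cv2.imwrite("pics/"+fn+".png",cv2.resize(im[y0:y1,x0:x1],None,fx=f,fy=f,interpolation=cv2.INTER_CUBIC))
E
python3 - <<'E'
from h import *
p,o=pose(0,.082,cx=.0905); env.move_straight(p,.03,o)
hand.command_gripper(.5,15)
p,o=pose(0,.2,cx=.0905); env.move_straight(p,.3,o); st('off')
pb=-.111; c0=np.array([.540,-.184]); d=np.array([-np.sin(pb),np.cos(pb)])
org=c0-.06*d
env.reach(*pose(0,.12,psi=pb,org=org)); st('over bar')
big("top","lk3",135,240,170,260,6)
big("wrist","w3",0,640,0,400,1)
E
```

```text
off 9.43 [0.6272 0.2235 0.1819] [-0.1356 -0.3283 -1.146 ] 0.5
over bar 11.18 [ 0.5343 -0.2421  0.1014] [ 0.3701 -0.0345 -0.2714] 0.498
```

View pics/lk3.png

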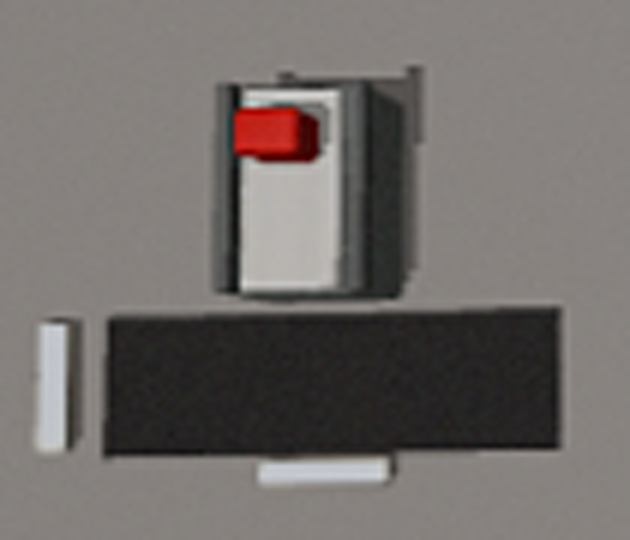

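View pics/w3.png

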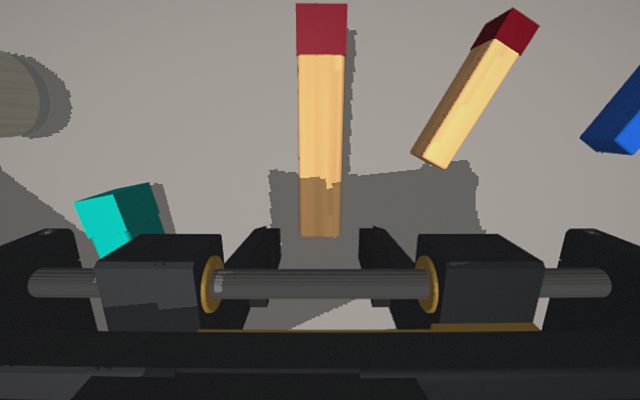

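The lock is back, with the tongue clear of the patch. In the wrist view the bar sits centred between the fingers, its pale end at about (320,236). I'll check the end positions by ray.

Run:
```python
from h import *
c=get_calibration("wrist"); q=plane(c,[(301,236),(340,236),(296,4),(347,4)],.046); print(q)
t,m=(q[0]+q[1])/2,(q[2]+q[3])/2; print(t,m,(t+m)/2,np.linalg.norm(t-m),np.arctan2(-(m-t)[0],(m-t)[1]))
```

```text
[[ 0.5181 -0.2583  0.046 ]
 [ 0.5481 -0.2615  0.046 ]
 [ 0.5344 -0.1012  0.046 ]
 [ 0.5666 -0.1046  0.046 ]]
[ 0.5331 -0.2599  0.046 ] [ 0.5505 -0.1029  0.046 ] [ 0.5418 -0.1814  0.046 ] 0.15792737095304812 -0.11043871757205831
```

Run:
```python
from h import *
pb=-.1108; c0=np.array([.541,-.1825]); d=np.array([-np.sin(pb),np.cos(pb)]); org=c0-.06*d
p,o=pose(0,.023,psi=pb,org=org); env.move_straight(p,.15,o); st('down')
hand.command_gripper(0,15); st('grip')
p,o=pose(-.472,.023); env.move_straight(p,.03,o); st('aligned')
big("wrist","w4",0,640,0,400,1); big("top","t4",315,410,205,255,8)
```

```text
down 12.08 [ 0.5351 -0.2421  0.0047] [ 0.2833 -0.5132  0.5354] 0.499
grip 12.42 [ 0.535  -0.2425  0.005 ] [-0.4692  0.2577  5.5566] 0.364
aligned 12.91 [ 0.5424 -0.2482  0.005 ] [-0.7953  2.7322  7.    ] 0.363
```

View pics/w4.png

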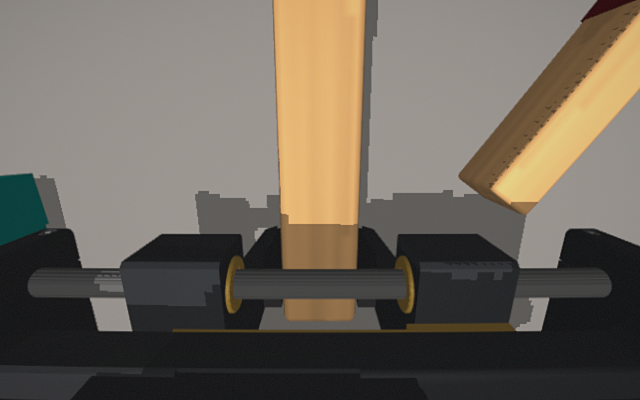

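View pics/t4.png

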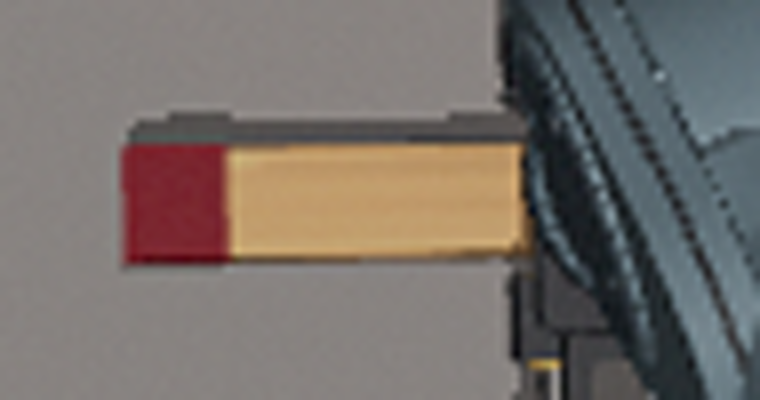

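Both views show the bar lined up, the maroon end at left at top-view crop (175,205). Raising it now.

```bash
cat >> h.py <<'E'
def g1(sc,th):   # raising: bar centre at sc, angle th (0..90deg) -> grasp s,z
    th=np.radians(th); P=sc+.08; x,z=-.14,.023
    return P+x*np.cos(th)+z*np.sin(th), -x*np.sin(th)+z*np.cos(th)
def g2(sc,ph):   # laying: from upright, ph 0..90
    ph=np.radians(ph); P=sc+.08+.046; x,z=-.023,.14
    return P+x*np.cos(ph)+z*np.sin(ph), -x*np.sin(ph)+z*np.cos(ph)
E
python3 - <<'E'
from h import *
hand.command_gripper(0,6); st('light')
sc=-.412
for th in range(10,91,10):
    s,z=g1(sc,th); p,o=pose(s,z); env.move_straight(p,.09,o)
    if th%30==0: st(th)
env.pause(.2); st('up')
big("scene","s5",0,640,0,400,1)
E
```

```text
light 13.22 [ 0.5424 -0.2482  0.005 ] [-0.4961  2.6594  6.6849] 0.366
30 14.5 [ 0.5418 -0.2186  0.0716] [ 1.2719 -0.6817 -1.1079] 0.359
60 15.78 [ 0.5411 -0.1592  0.1144] [ 0.3164 -1.9591  3.3362] 0.36
90 17.05 [ 0.54   -0.0864  0.121 ] [-0.2755  1.8574  5.203 ] 0.362
up 17.25 [ 0.54   -0.0871  0.121 ] [-1.5209  1.1637  4.5168] 0.362
```

View pics/s5.png

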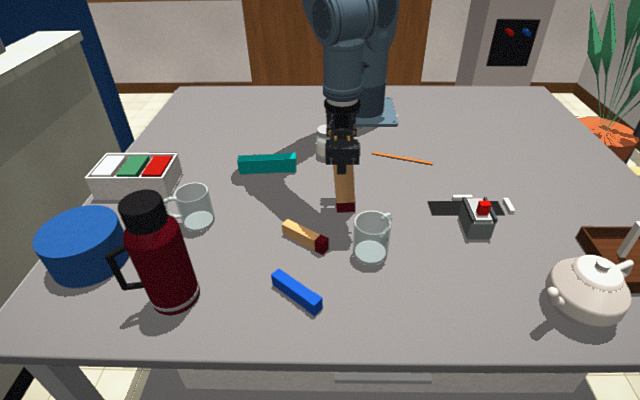

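The bar stands upright at about (344,190) in the scene view, on its maroon end. Next I lean it over and lay it down.

```bash
cat >> h.py <<'E'
def lay(sc):
    hand.command_gripper(0,18); st('firm')
    for ph in (5,10,15,20,25,30,35,40,45):
        s,z=g2(sc,ph); p,o=pose(s,z,lean=np.radians(ph)); env.move_straight(p,.05,o)
        if ph%15==0: st(ph)
    hand.command_gripper(0,7); st('light')
    for ph in (52,60,68,76,83,90):
        s,z=g2(sc,ph); p,o=pose(s,z,lean=np.radians(45)); env.move_straight(p,.07,o)
    st('laid')
E
python3 - <<'E'
from h import *
lay(-.412)
big("scene","s6",0,640,0,400,1)
E
```

```text
firm 17.52 [ 0.54   -0.0868  0.121 ] [-0.5285  0.8836  3.856 ] 0.362
15 18.62 [ 0.5397 -0.055   0.123 ] [-1.6339  0.9675  4.4662] 0.36
30 19.72 [ 0.5399 -0.022   0.1176] [-3.5839  4.5349 15.348 ] 0.359
45 20.82 [0.5394 0.0062 0.1015] [-0.4347  2.8593  2.0832] 0.361
light 21.03 [0.5389 0.0047 0.1016] [ 0.7788  1.1096 -0.9401] 0.362
laid 23.53 [0.5385 0.063  0.0091] [ 0.9825 -0.28   -1.1667] 0.367
```

View pics/s6.png

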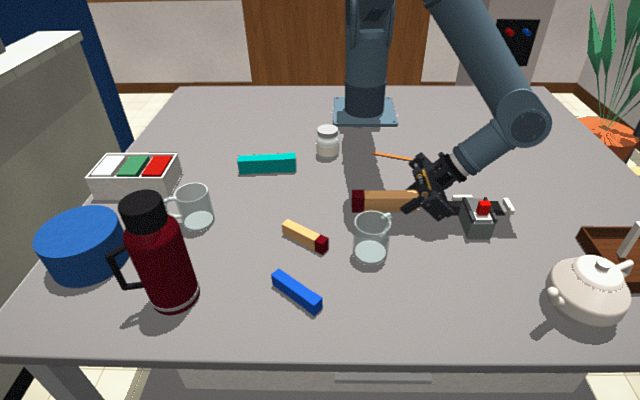

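It now lies past the mug, turned over, with the maroon end at about (358,200) on the right-hand side as seen from the robot. Releasing and measuring.

Run:
```python
from h import *
hand.command_gripper(.5,15); st('open')
s,z=g2(-.412,90); a=np.pi/4
p,o=pose(s+.08*np.sin(a),z+.08*np.cos(a),lean=a); env.move_straight(p,.2,o); st('off')
p,o=pose(-.17,.16); env.reach(p,o)
p,o=pose(-.266,.12); env.reach(p,o); st('over')
c=get_calibration("wrist"); big("wrist","w7",0,640,0,400,1); np.save("cw7.npy",c['cam_to_world'])
big("top","t7",220,360,190,270,5)
```

```text
open 23.97 [0.5382 0.0631 0.0096] [-0.3191 -0.9029 -0.2961] 0.503
off 24.52 [0.5376 0.119  0.0659] [-0.2208  0.7848  0.2662] 0.494
over 25.97 [ 0.539  -0.0426  0.0998] [-0.2318  0.8419  0.8928] 0.498
```

View pics/w7.png

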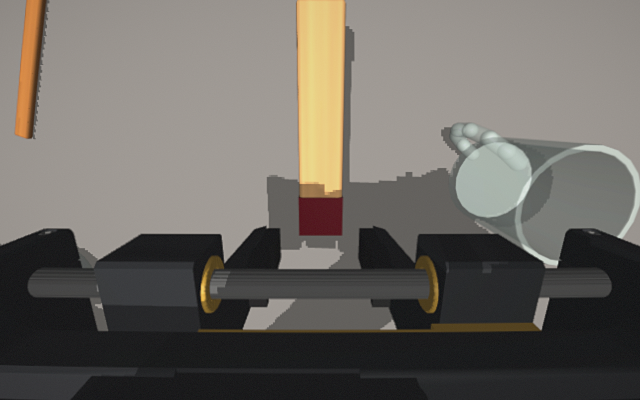

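View pics/t7.png

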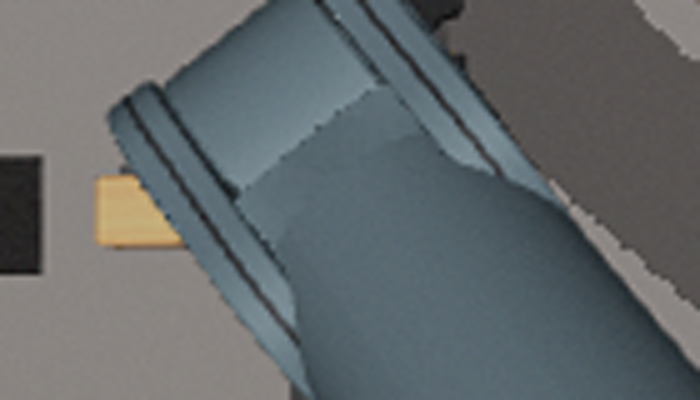

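Run:
```python
from h import *
c=get_calibration("wrist"); q=plane(c,[(299,235),(342,235),(298,100),(344,100)],.046); print(q)
m=(q[2]+q[3]-q[0]-q[1])/2; print("ang",np.arctan2(-m[0],m[1]))
print("mug rim left, bottom",plane(c,[(515,205),(640,200),(545,264)],.09), plane(c,[(456,185),(531,185)],.0))
ct=get_calibration("top")
print("pale edge",plane(ct,(np.array([(97,178),(95,245)])+.5)/5-.5+[220,190],.046))
D=np.array([-np.sin(PSI),np.cos(PSI)])
e=(q[0]+q[1])[:2]/2; print("trailing end s",(e-BAY)@D, "target",-.286, "cx",(e-BAY)@np.array([D[1],-D[0]]))
```

```text
[[ 0.5242 -0.0579  0.046 ]
 [ 0.5573 -0.0573  0.046 ]
 [ 0.5237  0.0409  0.046 ]
 [ 0.5551  0.0414  0.046 ]]
ang 0.013418505069811326
mug rim left, bottom [[ 0.6548 -0.0189  0.09  ]
 [ 0.7309 -0.0147  0.09  ]
 [ 0.6818 -0.0572  0.09  ]] [[ 0.6635 -0.0261  0.    ]
 [ 0.7328 -0.0249 -0.    ]]
pale edge [[0.5506 0.0976 0.046 ]
 [0.5201 0.0981 0.046 ]]
trailing end s -0.2801398444489556 target -0.286 cx 0.0011786679282168894
```

Run:
```python
from h import *
p,o=pose(-.2625,.023,cx=.001); env.move_straight(p,.15,o); st('down')
hand.command_gripper(0,15); st('grip')
p,o=pose(-.266,.023); env.move_straight(p,.03,o); st('aligned')
hand.command_gripper(0,6)
sc=-.206
for th in range(10,91,10):
    s,z=g1(sc,th); p,o=pose(s,z); env.move_straight(p,.09,o)
    if th%30==0: st(th)
env.pause(.2); st('up')
big("scene","s8",0,640,0,400,1)
```

```text
down 26.87 [ 0.541  -0.0396  0.0047] [-0.0939 -0.1779 -0.7759] 0.496
grip 27.2 [ 0.5409 -0.0401  0.0049] [-1.614  -0.7008  6.2154] 0.362
aligned 27.48 [ 0.5402 -0.0427  0.0049] [-0.3601  1.5797  6.1761] 0.36
30 28.97 [ 0.5395 -0.0125  0.0715] [ 0.0097  0.0988 -1.2568] 0.363
60 30.24 [0.5388 0.0475 0.1146] [-0.3458 -2.1851  5.3237] 0.358
90 31.52 [0.5378 0.1196 0.1211] [-1.4255  1.0341  6.1255] 0.358
up 31.72 [0.5379 0.1187 0.1211] [ 0.0346 -0.6074  4.3026] 0.362
```

View pics/s8.png

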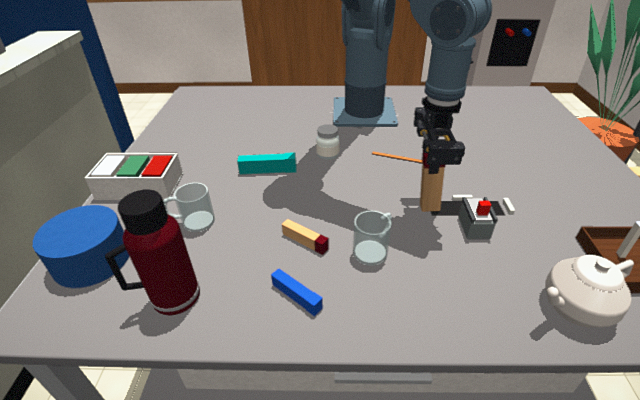

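The bar is upright on its plain end at about (432,185), just right of the lock. Laying it into the bay.

Run:
```python
from h import *
lay(-.206)
big("scene","s9",0,640,0,400,1)
```

```text
firm 31.98 [0.5378 0.1188 0.1211] [-0.6002  1.177   4.9115] 0.363
15 33.08 [0.5374 0.1512 0.123 ] [-2.0182  0.5211  4.2375] 0.363
30 34.18 [0.5373 0.1847 0.1183] [-4.2944  5.6729 17.5431] 0.366
45 35.28 [0.5383 0.2126 0.1027] [1.1079 4.2942 6.5017] 0.364
light 35.5 [0.5384 0.212  0.1028] [2.0444 5.0291 6.9818] 0.364
laid 38.0 [0.5362 0.269  0.0091] [ 0.7049  0.3837 -0.2158] 0.36
```

View pics/s9.png

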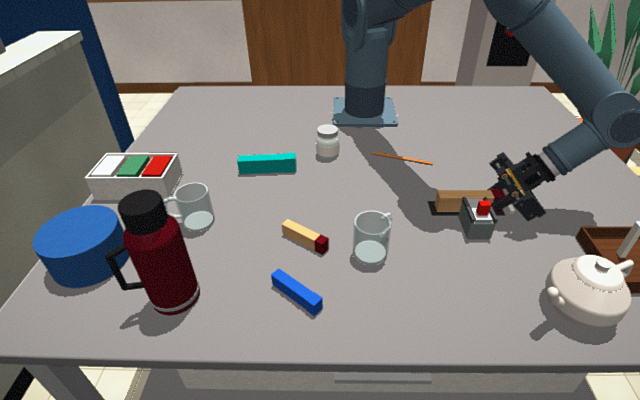

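The bar lies in the bay at about (465,200), and the fingers still hold the maroon end. Release, clear off, then check from above.

Run:
```python
from h import *
hand.command_gripper(.5,15)
s,z=g2(-.206,90); a=np.pi/4
p,o=pose(s+.09*np.sin(a),z+.09*np.cos(a),lean=a); env.move_straight(p,.2,o); st('off')
p,o=pose(.08,.22); env.reach(p,o)
p,o=pose(-.3,.2); env.reach(p,o); st('away')
big("top","t10",135,240,170,260,6)
big("scene","s10",415,525,165,250,6)
```

```text
off 39.03 [0.5353 0.3319 0.0726] [ 0.2105  0.9364 -1.4533] 0.504
away 41.25 [ 0.5402 -0.0756  0.1811] [-0.6978  0.1325 -0.3955] 0.499
```

View pics/t10.png

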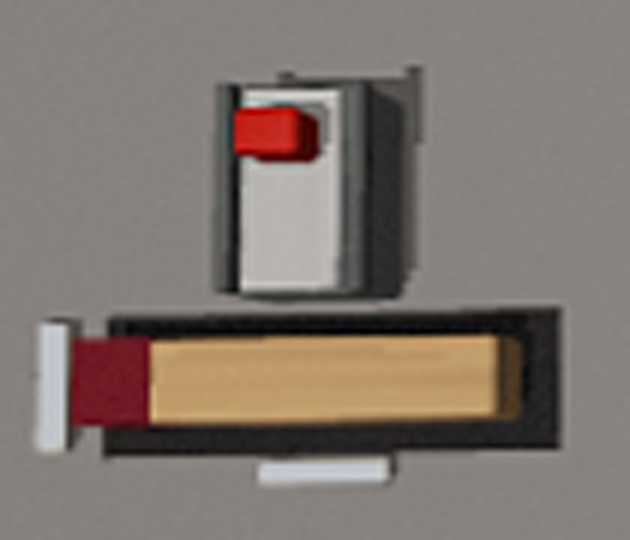

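View pics/s10.png

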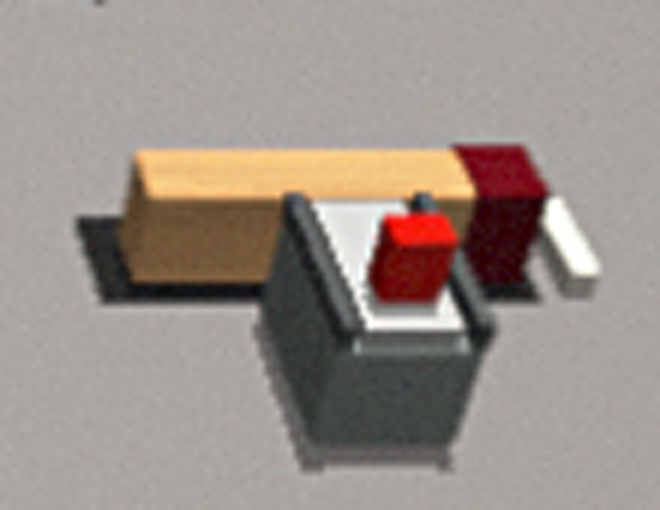

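Run:
```python
from h import *
c=get_calibration("top")
q=plane(c,(np.array([(73,340),(500,334),(496,420),(71,425)])+.5)/6-.5+[135,170],.046); print(q)
m=q.mean(0)[:2]; B0=np.array([.535,.2225]); D=np.array([-np.sin(PSI),np.cos(PSI)])
v=(q[0]+q[3]-q[1]-q[2]);print(m,"s",(m-B0)@D,"cx",(m-B0)@np.array([D[1],-D[0]]),"ang",np.arctan2(-v[0],v[1]),np.linalg.norm(v)/2)
f=plane(c,(np.array([(519,338),(516,418)])+.5)/6-.5+[135,170],0); print("foot of pale end",f)
```

```text
[[0.5496 0.308  0.046 ]
 [0.5508 0.1458 0.046 ]
 [0.5182 0.1466 0.046 ]
 [0.5174 0.3076 0.046 ]]
[0.534 0.227] s 0.004517568375040653 cx -0.0009503757465692142 ang 0.0062645234949021055 0.16155679400389839
foot of pale end [[0.552  0.1492 0.    ]
 [0.5204 0.1498 0.    ]]
```

The bar is flat in the bay, about 1 mm across, 5–7 mm along and 0.005 rad off, so well inside tolerance. Now pushing the lock home.

Run:
```python
from h import *
env.reach(*pose(0,.2,cx=.0905)); st('above')
p,o=pose(0,.082,cx=.0905); env.move_straight(p,.2,o); st('down')
hand.command_gripper(0,20); st('grip')
p,o=pose(0,.082,cx=.034); env.move_straight(p,.06,o); st('fwd')
for x in np.arange(.032,.024,-.0015):
    p,o=pose(0,.082,cx=x); env.move_straight(p,.03,o); s=st(round(x,4))
    if s['wrist_force'][0]>11: break
env.pause(.2); st('home')
```

```text
above 42.54 [0.6275 0.2215 0.1807] [ 0.5458 -0.8691  0.0733] 0.499
down 43.28 [0.6278 0.2237 0.0642] [ 0.763  -0.4628 -0.2677] 0.503
grip 43.79 [0.6269 0.2237 0.0637] [-2.5806 -1.1838  5.6716] 0.2
fwd 44.88 [0.57   0.223  0.0636] [ 0.4688 -0.9761  7.4374] 0.2
0.032 45.13 [0.5683 0.223  0.0636] [-0.1621 -1.0016  6.8293] 0.204
0.0305 45.38 [0.5669 0.2229 0.0636] [ 1.1047 -0.3169  6.568 ] 0.201
0.029 45.63 [0.5668 0.2229 0.0637] [5.4803 0.3869 4.2505] 0.199
0.0275 45.88 [0.5667 0.2229 0.0637] [9.4821 0.9852 0.9681] 0.203
0.026 46.13 [0.5666 0.2229 0.0638] [13.6794  1.8142 -2.6092] 0.203
home 46.33 [0.5667 0.2229 0.0638] [14.1927  1.028  -2.2544] 0.2
```

The travel measures 60.2 mm, from 0.6269 to 0.5667, which is stop to stop. Relieving the force, releasing and backing away.

Run:
```python
from h import *
p,o=pose(0,.082,cx=.0302); env.move_straight(p,.03,o); st('relax')
hand.command_gripper(.5,15)
p,o=pose(0,.2,cx=.0302); env.move_straight(p,.2,o); st('up')
env.reach(*pose(-.3,.22)); st('away')
big("top","t11",135,240,170,260,6); big("scene","s11",0,640,0,400,1)
```

```text
relax 46.62 [0.5669 0.2229 0.0636] [ 1.1076 -1.6013  7.4897] 0.201
up 47.92 [0.5663 0.2221 0.18  ] [-0.1396  0.0855  0.1539] 0.502
away 49.08 [ 0.54   -0.0759  0.2009] [0.1158 0.5105 0.3375] 0.503
```

View pics/t11.png

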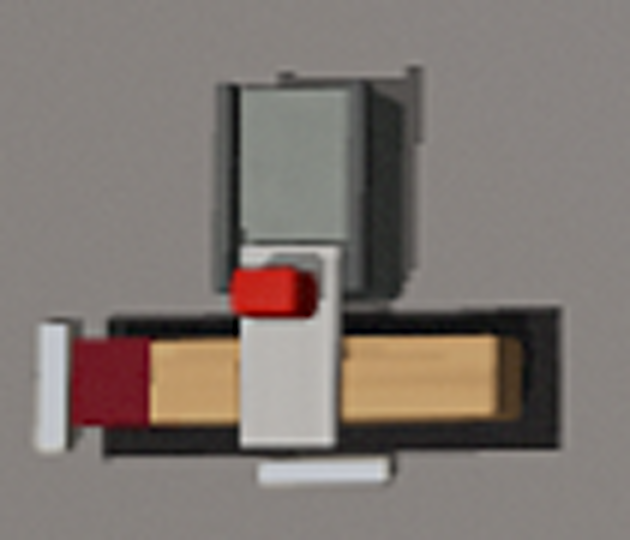

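View pics/s11.png

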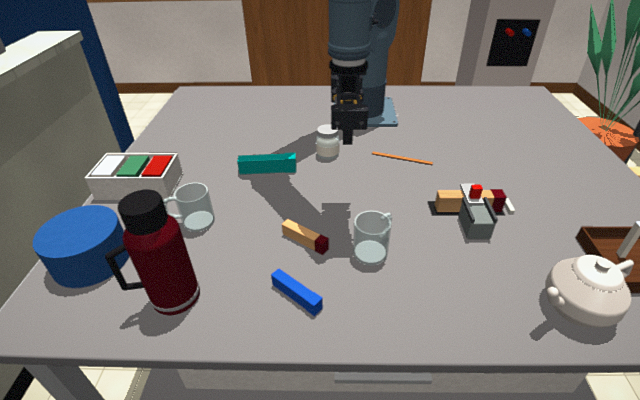

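The tongue lies across the bar at crop (290,340). The bar hasn't moved, both mugs stand where they were at (372,235) and (193,207), and the arm is clear of everything.

```bash
python3 -c "
from h import *
env.hand_in(); st('done')"
```

```text
the job is handed in; nothing more can be done
the job is handed in; nothing more can be done
```

The job is done and handed in at about 49 s of the 72 s allowed; handing in reports no verdict.

I drew the lock back to its stop, squared the bar up with the bay, and walked it in two turns: raised, stood upright, leaned over and laid down each time. I then let go, pushed the lock home and backed off.

My last checks, all by camera or force reading:
- **Bar:** it lies flat in the bay with the maroon end to the left. It is about 1 mm off across, 5–7 mm off along towards the end stop, and 0.005 rad off in direction.
- **Lock:** its travel measured 60.2 mm between the two stops. I felt contact at both ends, and the tongue lies across the bar.
- **Mugs:** both still stand where they started, and the arm touches nothing.

Some readings disagreed slightly, all well inside tolerance:
- Camera and lock-stop contact differed by about 2 mm for the bay's x.
- The wrist and top cameras differed by about 3 mm for where the bar lay along the bay.

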